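# Hook a bottle shelf onto the slotted rack upright and press it down until it locks

### The job

Take the small white bottle shelf by its grip fin, pass the hook on its back through the slot in the steel strip of the bench stand, and press it down until the spring latch snaps over the shelf's floor and it hangs fully home and level; then let go. The strip's height is not known exactly, so feel for the slot gently and never bear on the stand with more than 50 N. Leave the specimen cup, the dropper bottle and the petri dish where they are.

Things in the scene. Friction and masses are not known exactly. Their poses are not given: they have to be found in the camera images.
- shelf_grip (a point): Middle of the grip fin of the loose white shelf (180 g +-30%), which stands on the worktop just as it will hang. x to its hooked back, z up. It lies 75 mm above the underside. Fin 12 mm thick in y, 50 mm long in x, top 14 mm above this point. Floor 100 x 64 x 5 mm; rear face of the upright back plate (48 wide, 68 high) 70 mm ahead of this point, with a window over the floor for the latch
- shelf_hook (a point): Middle of the rear end of the steel hook on the shelf's back; axes as shelf_grip, from which it lies 81.5 mm in x, 26 mm lower. The hook is 20 mm wide and 26 mm high (13 mm above and below this point): a neck 8 mm high at the top, 6.5 mm long, then a 5 mm thick tongue that hangs 18 mm below the neck. The neck's underside is 5 mm above this point and will rest on the slot's lower edge
- stand: Fixed bench stand: grey foot, two aluminium posts 225 mm high, between them a slotted steel strip 64 mm wide, 5 mm thick. Origin on the worktop below the middle of the strip's front face, on which the shelf hangs; x points through the strip, away from that side; y along its width; z up. Foot 130 mm wide, 15 mm in front to 100 mm behind
- strip_mid (a point): Point on the strip's front face, 125 mm above the worktop, axes as the stand. The slot, 26 mm wide (middle y = 0) and 29.5 mm high, has its lower edge within 18 mm above or below this point: the strip's height is not reported and differs each time. Plain steel 46 mm above and 35 mm below it. Hook on: whole hook at slot height, +x until the back plate meets the face, then down 18 to 21 mm
- latch (a joint): Spring latch in the strip below the slot, m: 0 = fully out (5 mm proud of the face), 0.005 = pushed in. The shelf's floor pushes its sloped top back on the way down, from about 15 to 6 mm above home (5 to 15 N downwards); then it snaps out through the back plate's window above the floor and holds it down
- seat (a joint): Small button on a ledge (11 mm proud, top 57 mm below the slot's lower edge) under the shelf, m: 0 = up, 0.005 = pressed by the floor of a shelf fully home (spring under 1 N)
- cup_mid (a point): Middle of the specimen cup (white with blue lid, 47 mm wide, 58 mm high); bystander
- dropper_mid (a point): Middle of the clear dropper bottle with black cap (24 mm wide, 72 mm high); bystander
- dish_mid (a point): Middle of the petri dish (59 mm wide, 15 mm high); bystander
Mind the look-alikes: they are no part of the job. Of the things that look like the part that bears shelf_grip, the larger one is meant.

How it is judged:
By the outcome, as a careful person would: the job done as asked, in the order asked, and still so for the second after the job is handed in, with the robot touching nothing.
It also fails if it takes over 66 s, if anything falls off the work surface, if the arm or the gripper's body presses on something with over 40 N, if the wrist force passes 120 N, or if a joint passes its speed limit or range.

### The arm

A 6-joint arm with a two-finger parallel gripper is mounted at the origin on a cart in front of the work surface, level with it; the furniture and walls round the work are solid. World frame = base frame: x ahead of the robot, y to its left, z up, the work surface at z = 0. Lengths are in m, angles in degrees, forces in N, time in s.
With the tool pointing down it reaches from about 0.375 to 0.9 m from the base axis. Payload 3.1 kg.
Tool frame: the origin (TCP) lies at the very end of the fingers, on their centre line; the grasp point (between the pads) lies 19 mm behind it; z points along the fingers, y is the line along which they close (so a half turn about z gives the same grasp; the last joint's range is limited). The gripper opens to 87 mm and grips with 3 to 60 N. Pads are 19 mm wide; open, the fingers measure 117 mm over their backs; the gripper's body (75 mm by 190 mm) begins 51 mm behind the grasp point.
Start: joints at [65.747, 30.224, 82.088, -0, 67.689, -10.227], TCP at [0.151, 0.606, 0.223] pointing down, gripper open.
Joint ranges: [-176.69, 176.69], [-43.24, 126.21], [12.49, 139.97], [-82, 262], [0, 151.66], [-163.58, 163.58]. Speed limits (degrees/s): [159.86, 159.86, 180, 180, 180, 180].

### API

Orientations are given as a 3x3 rotation matrix whose columns are the frame's x, y, z axes.
In Python, from rig import bot, imaging gives the robot as it stands.
- The arm moves only by the tool drive_tool, never from a script. Its argument "deltas" is text: rows parted by semicolons, each of 5 numbers parted by spaces: the finger opening in mm, from 0 to 87, then the shift along the world's x, y, z in mm, then the turn about the world's z in rad. In form: jaw dx dy dz twist; .... A call has 1 to 12 rows; each row is the pose to reach, as a shift and turn from the pose commanded when the call began; what a row does not reach only later rows make up. A row lasts 1/10 s, in which the tool goes at most 50 mm and 8.59 degrees, less where a joint would pass 70% of its speed; a pose out of reach is approached as far as the arm can. A call with a gripper value outside its range is refused whole. The fingers move at their own pace and stop on an object; the grip force is fixed at half the most. Time passes only in rows, so rows that repeat a pose let the fingers close. It gives the time, the measured TCP pose, the force, the opening and the grip force at its end, in the units of the state.
- bot.read_state(): the state, without advancing time (a new reading comes with each control period).
- imaging.capture(name): name is "scene" or "top"; returns the picture (420x560x3 uint8, red, green, blue); there is no depth.
- imaging.camera_model(name): a dict with "fx", "fy", "cx", "cy" (pixels), "T" (4x4, takes a point from camera to world coordinates). Camera axes: x right, y down, z forward; pixel columns grow to the right and rows downward; lengths in m; the calibration is good to about 2 mm. A picture is of the moment at which its call begins. camera_model takes no time and is no camera call.
- bot.hand_in(): hands the job in; it is judged then, once.
The state is a dict: "time_s": time; "joint_positions": joint angles; "qvel": joint speeds; "tau": joint torques, N m; "position": TCP position; "tcp_rot": TCP orientation; "force": force on the tool from outside, world axes, zero at the start; "moment": the same for the moment, N m; "opening": opening from 0.0 (shut) to 1.0 (fully open); "grasp_force": force on a finger pad.
Only numpy, scipy, OpenCV 4.12 (cv2) and the standard library are available. Lean on these libraries where they do the work, as an engineer would, in place of code of your own. Each camera call takes 0.05 s, during which the arm holds its last target. There are 200 camera calls.

## Working session

There is one attempt and no reset: what is moved stays moved. The work goes in short steps, Python scripts to look and compute and a tool call to move; the robot and the scene stay as the last step left them, time stands still between calls to the robot, and variables do not carry over. Pictures are saved under pics/ and viewed, at most 10 in all, crops included, and the job is handed in when it is done.

Besides the shell and the picture viewer there is one more tool, called after "Call:" in YAML: its name, and indented under it one key for each argument. drive_tool: Moves the arm, as the interface text tells. Its arguments: {"type":"object","properties":{"deltas":{"type":"string"}},"required":["deltas"]}

```bash
mkdir -p pics; python3 - <<'E'
from rig import bot, imaging
import cv2,numpy as np
for n in("scene","top"):
    im=imaging.capture(n); cv2.imwrite(f"pics/{n}0.png",im[:,:,::-1])
    m=imaging.camera_model(n); print(n,m["fx"],m["fy"],m["cx"],m["cy"]);print(np.round(m["T"],4))
s=bot.read_state();print(s["time_s"],s["position"],s["tcp_rot"],s["opening"],s["force"])
E
```

```text
scene 494.7910052008691 494.7910052008691 275.3794061396444 204.82346194474883
[[-0.877  -0.2756  0.3936 -0.1264]
 [-0.4805  0.4871 -0.7293  1.2835]
 [ 0.0093 -0.8287 -0.5596  0.9708]
 [ 0.      0.      0.      1.    ]]
top 413.4077500229712 413.4077500229712 280.11265660402665 209.75828783782845
[[ 0.0137 -0.9894  0.1449  0.2897]
 [-0.9996 -0.0103  0.0247  0.1241]
 [-0.023  -0.1452 -0.9891  1.3772]
 [ 0.      0.      0.      1.    ]]
0.1 [0.15117125 0.60574933 0.22167269] [[-9.70174392e-01  2.42406599e-01 -8.30885142e-04]
 [ 2.42407738e-01  9.70172808e-01 -1.79207412e-03]
 [ 3.71691580e-04 -1.94003740e-03 -9.99998049e-01]] 0.9997494546094959 [0.43934551 0.28408265 0.17976734]
```

View pics/scene0.png

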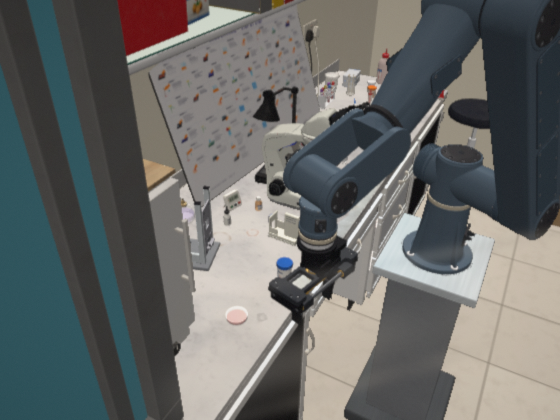

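View pics/top0.png

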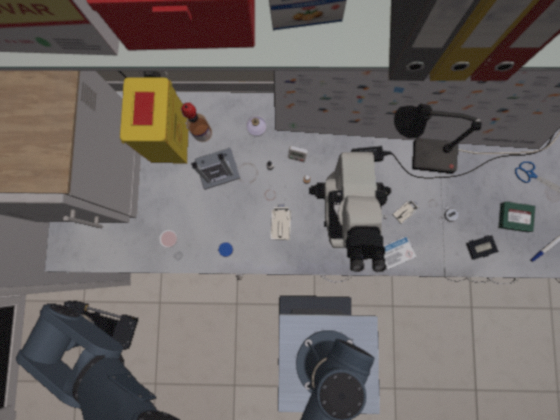

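The stand is at top pixel about (217,168), the shelf at (281,223), the cup at (226,249), the dish at (168,239) and the dropper near (270,165). There is a smaller look-alike at (405,212). Next I'll enlarge both views.

```bash
python3 - <<'E'
import cv2
a=cv2.imread("pics/top0.png")[135:265,150:320];cv2.imwrite("pics/topc.png",cv2.resize(a,None,fx=4.5,fy=4.5,interpolation=cv2.INTER_CUBIC))
a=cv2.imread("pics/scene0.png")[175:285,170:320];cv2.imwrite("pics/scc.png",cv2.resize(a,None,fx=5,fy=5,interpolation=cv2.INTER_CUBIC))
E
```

```text
(no output)
```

View pics/topc.png

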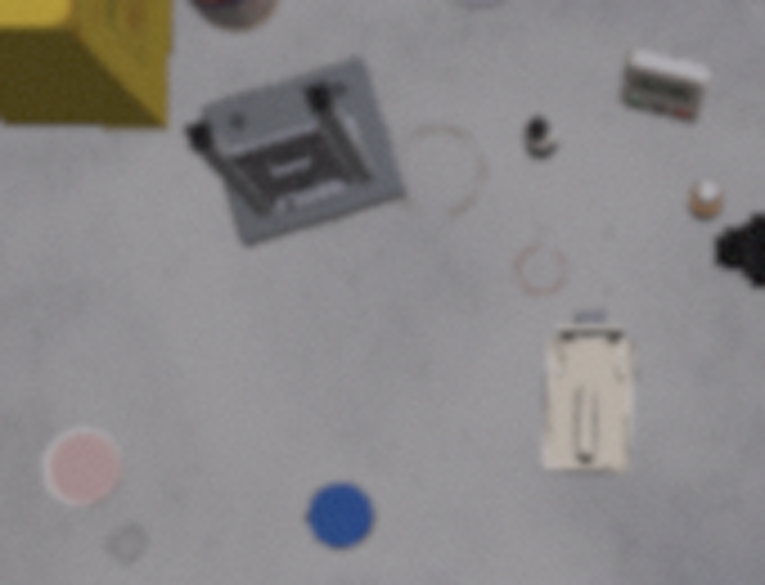

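View pics/scc.png

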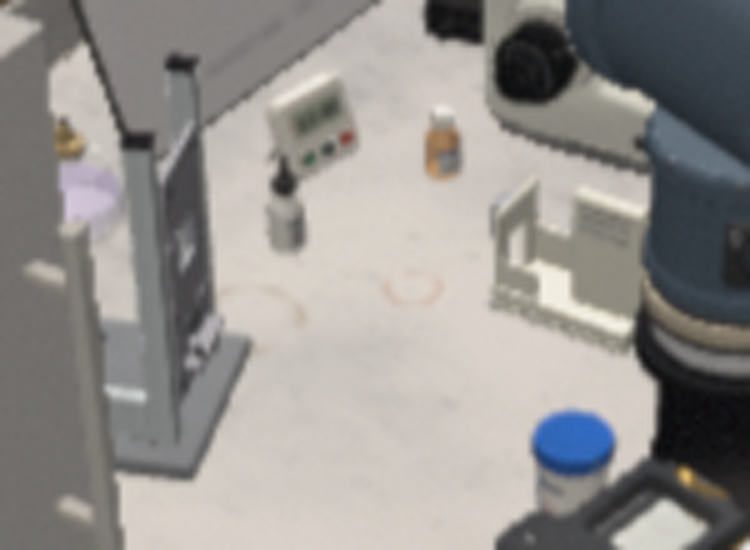

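The shelf's fin is at about topc (585,423), with the hook at the top facing +x. The stand's front faces the robot and is yawed about 17°. Next I'll measure them numerically.

```bash
cat > h.py <<'E'
import numpy as np, cv2
from rig import bot, imaging
def proj(n,P):
    m=imaging.camera_model(n);T=np.array(m["T"]);c=(np.atleast_2d(P)-T[:3,3])@T[:3,:3]
    return np.c_[m["fx"]*c[:,0]/c[:,2]+m["cx"],m["fy"]*c[:,1]/c[:,2]+m["cy"]]
def ray(n,uv,z):
    m=imaging.camera_model(n);T=np.array(m["T"]);uv=np.atleast_2d(uv)
    d=np.c_[(uv[:,0]-m["cx"])/m["fx"],(uv[:,1]-m["cy"])/m["fy"],np.ones(len(uv))]@T[:3,:3].T
    return T[:3,3]+d*((z-T[2,3])/d[:,2])[:,None]
E
python3 - <<'E'
from h import *
a=cv2.imread("pics/top0.png");s=cv2.imread("pics/scene0.png")
c=np.zeros((600,800,3),np.uint8)
A=cv2.resize(a[145:195,187:245],None,fx=8,fy=8,interpolation=cv2.INTER_CUBIC);c[:400,:464]=A
S=cv2.resize(s[182:272,188:226],None,fx=6.6,fy=6.6,interpolation=cv2.INTER_CUBIC);c[:S.shape[0],480:480+S.shape[1]]=S
cv2.imwrite("pics/st.png",c)
roi=a[195:245,262:302].astype(int)
m=((roi[:,:,2]-roi[:,:,0]>8)&(roi[:,:,1]>120)).astype(np.uint8)
m=cv2.morphologyEx(m,cv2.MORPH_CLOSE,np.ones((5,5)))
n,l,st,_=cv2.connectedComponentsWithStats(m);i=1+st[1:,4].argmax();print(st[i])
p=np.argwhere(l==i)[:,::-1]+[262,195]
w=ray("top",p,0.005)[:,:2].astype(np.float32)*1000
print(cv2.minAreaRect(w))
# side edges: per row min/max columns
for r in range(0,50,3):
    q=np.where(l[r]==i)[0]
    if len(q):print(r+195,q.min()+262,q.max()+262)
g=cv2.cvtColor(a,cv2.COLOR_BGR2GRAY)
print(g[202:242,274:288])
E
```

```text
[  9  13  20  32 544]
((444.8868408203125, 156.52996826171875), (62.12247085571289, 104.31796264648438), 87.24687957763672)
210 273 284
213 272 289
216 272 290
219 272 290
222 272 289
225 272 289
228 271 289
231 271 289
234 271 289
237 271 289
[[151 149 150 150 150 148 149 149 148 148 147 148 150 149]
 [150 150 150 145 145 144 143 142 140 139 141 149 150 150]
 [152 151 148 140 133 129 130 130 129 129 136 144 149 149]
 [151 150 147 136 121 122 123 124 122 124 133 147 149 149]
 [155 152 151 136 127 129 132 135 131 134 141 149 153 152]
 [161 158 156 151 147 148 149 150 150 149 150 152 153 154]
 [138 127 124 123 126 126 124 125 126 126 125 121 121 123]
 [123  98  92 107 122 121 119 123 126 128 119 101  89 101]
 [130 114 113 128 146 152 154 156 160 156 142 114 102 122]
 [146 147 152 158 165 171 172 173 173 169 160 145 138 152]
 [152 161 167 170 172 173 174 173 175 174 171 166 166 172]
 [156 159 171 174 174 173 175 176 176 175 174 172 173 178]
 [155 156 169 174 176 175 175 174 175 175 174 174 175 174]
 [161 161 172 174 174 174 174 175 175 176 173 172 173 174]
 [169 164 173 174 173 174 175 
[... 804 characters left out ...]
4 169 157 150 168 172 161 155 168 176 174 175 172]
 [175 176 170 155 152 167 175 160 153 166 175 175 178 174]
 [176 175 171 158 154 171 175 163 155 168 175 175 177 174]
 [177 176 169 158 153 171 175 163 158 171 174 176 174 173]
 [175 174 170 160 151 164 171 165 159 170 174 175 176 173]
 [175 175 170 158 143 141 149 152 160 171 176 177 175 174]
 [174 175 172 158 129 112 113 133 157 173 176 176 175 174]
 [177 176 175 164 146 116 111 136 160 169 173 172 173 174]
 [171 169 169 166 156 144 141 149 158 160 154 157 166 165]
 [149 143 140 138 134 133 133 133 133 133 131 137 145 151]
 [138 136 131 132 130 129 128 128 126 126 131 133 134 140]
 [141 141 138 138 135 135 134 135 134 136 135 134 136 138]]
```

View pics/st.png

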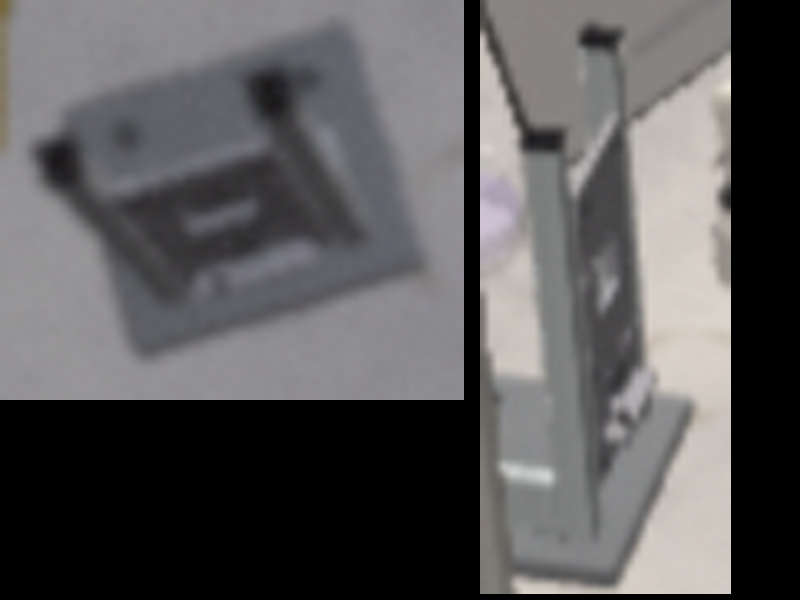

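The top view shows the slot's lower edge as a bright bar at st.png (185–258, ~215), and the foot's corners are clear. The scene view shows the slot's bottom at about (605,300). Next I'll fit the stand pose from these points and the shelf from its edges.

```bash
python3 - <<'E'
from h import *
from scipy.optimize import least_squares
tp=lambda u,v:np.array([187+(u+.5)/8-.5,145+(v+.5)/8-.5])
sp=lambda u,v:np.array([188+(u-480+.5)/6.6-.5,182+(v+.5)/6.6-.5])
# (view, px, local point fn of (h,zf,px,py), name)
O=[("top",tp(140,357),lambda q:(-15,65,q[1]),"footFL"),("top",tp(426,267),lambda q:(-15,-65,q[1]),"footFR"),("top",tp(352,18),lambda q:(100,-65,q[1]),"footBR"),
("scene",sp(693,403),lambda q:(-15,-65,q[1]),"sfootFR"),("scene",sp(613,575),lambda q:(-15,65,q[1]),"sfootFL"),
("top",tp(57,160),lambda q:(q[2],q[3],225),"capL"),("top",tp(270,90),lambda q:(q[2],-q[3],225),"capR"),
("scene",sp(543,138),lambda q:(q[2],q[3],225),"scapL"),("scene",sp(600,34),lambda q:(q[2],-q[3],225),"scapR"),
("top",tp(221,221),lambda q:(0,0,q[0]),"slotlow"),("scene",sp(606,298),lambda q:(0,0,q[0]),"sslotlow"),
("scene",sp(598,160),lambda q:(0,0,q[0]+75.5),"sstriptop"),("top",tp(190,173),lambda q:(0,0,q[0]+75.5),"striptop")]
def res(v):
    x,y,t,*q=v;c,s=np.cos(t),np.sin(t);r=[]
    for n,p,f,_ in O:
        a=f(q);P=np.array([x+c*a[0]-s*a[1],y+s*a[0]+c*a[1],a[2]])/1000
        r.append(proj(n,P)[0]-p)
    return np.array(r).ravel()
w0=ray("top",tp(221,221),.125)[0]*1000
f=least_squares(res,[w0[0],w0[1],.3,125,10,3,40],loss="soft_l1")
print(np.round(f.x,2),"yaw",np.degrees(f.x[2]))
for o,r in zip(O,f.fun.reshape(-1,2)):print(o[3],np.round(r,2))
# shelf
a=cv2.imread("pics/top0.png").astype(int);d=cv2.GaussianBlur((a[:,:,2]-a[:,:,0]).astype(np.float32),(0,0),.7)
L=[];R=[]
for r in range(215,237):
    row=d[r];th=10
    for rng,o in((range(267,276),L),(range(292,284,-1),R)):
        rr=list(rng)
        for i,j in zip(rr,rr[1:]):
            if row[i]<th<=row[j]:o.append((i+(j-i)*(th-row[i])/(row[j]-row[i]),r));break
for o in(L,R):
    w=ray("top",np.array(o),.005)*1000;k=np.polyfit(w[:,0],w[:,1],1);print("yaw",np.degrees(np.arctan(k[0])),"y@x=445",np.polyval(k,445),len(o))
print("fin top front/rear",ray("top",[[280.2,235.2],[280.3,219.6]],.089)*1000)
print("hook end top",ray("top",[[280.5,203.5]],.06)*1000,"floor front",ray("top",[[280,238.2]],.005)*1000,"plate top",ray("top",[[280,208.5]],.068)*1000)
for n,q in(("cup",(226,249)),("dropper",(270,165)),("dish",(168,239))):print(n,ray("top",[q],.03)*1000)
E
```

```text
[5.9334e+02 3.6339e+02 3.2000e-01 1.1263e+02 8.2200e+00 8.2600e+00
 4.0380e+01] yaw 18.112242063908646
footFL [-1.04 -0.28]
footFR [-0.08 -0.4 ]
footBR [-0.32 -0.48]
sfootFR [ 0.61 -0.26]
sfootFL [0.45 0.99]
capL [-0.27 -0.45]
capR [-0.03  0.02]
scapL [ 0.13 -0.34]
scapR [ 0.38 -0.05]
slotlow [ 0.47 -0.35]
sslotlow [0.74 0.39]
sstriptop [ 0.14 -0.26]
striptop [-0.23 -0.35]
yaw -2.374366089237953 y@x=445 186.19314080281637 22
yaw -2.533739802147949 y@x=445 127.21697199400045 22
fin top front/rear [[398.0918961  154.92797492  89.        ]
 [447.14662675 155.28683105  89.        ]]
hook end top [[503.04400239 156.05856942  60.        ]] floor front [[395.16947185 157.46366805   5.        ]] plate top [[485.51030256 157.24576331  68.        ]]
cup [[355.92279721 332.40026934  30.        ]]
dropper [[638.17577701 193.74335937  30.        ]]
dish [[386.21931256 524.39264789  30.        ]]
```

Call:
drive_tool:
  deltas: "87 45 -75 0 0.03; 87 90 -150 0 0.08; 87 135 -225 0 0.13; 87 180 -300 0 0.17; 87 225 -375 -20 0.203; 87 250 -420 -45 0.203; 87 271 -450 -62 0.203; 87 271 -450 -62 0.203; 87 271 -450 -62 0.203; 87 271 -450 -62 0.203; 87 271 -450 -62 0.203; 87 271 -450 -62 0.203"

```text
time_s: 1.3
position: [0.4247, 0.1533, 0.1597]
tcp_rot: [[-0.999, 0.047, 0.0], [0.047, 0.999, -0.001], [-0.0, -0.001, -1.0]]
force: [-0.5, 0.4, 0.2]
opening: 1.002
grasp_force: 0.0
```

Call:
drive_tool:
  deltas: "87 0 0 -30 0; 87 0 0 -55 0; 87 0 0 -55 0; 87 0 0 -55 0"

```text
time_s: 1.7
position: [0.4218, 0.1569, 0.1056]
tcp_rot: [[-0.999, 0.041, -0.002], [0.041, 0.999, -0.0], [0.002, -0.0, -1.0]]
force: [-0.4, 0.3, 0.6]
opening: 1.001
grasp_force: 0.0
```

```bash
python3 - <<'E'
from h import *
s=bot.read_state();print(s["time_s"],s["position"],s["force"],s["joint_positions"])
c=np.zeros((400,800,3),np.uint8)
for n,P,k in(("top",(.43,.155,.09),0),("scene",(.43,.155,.09),1)):
    im=imaging.capture(n)[:,:,::-1];u,v=proj(n,P)[0].astype(int)
    w=im[max(v-40,0):v+40,u-40:u+40];w=cv2.resize(w,(400,400),interpolation=cv2.INTER_CUBIC);c[:,k*400:k*400+400]=w
cv2.imwrite("pics/g1.png",c)
E
```

```text
1.7 [0.42176202 0.15692565 0.10558116] [-0.39000464  0.33974172  0.62493268] [ 6.12288337e+00  2.88390985e+01  1.12905217e+02  1.35493059e-02
  3.83421100e+01 -8.15387441e+01]
```

View pics/g1.png

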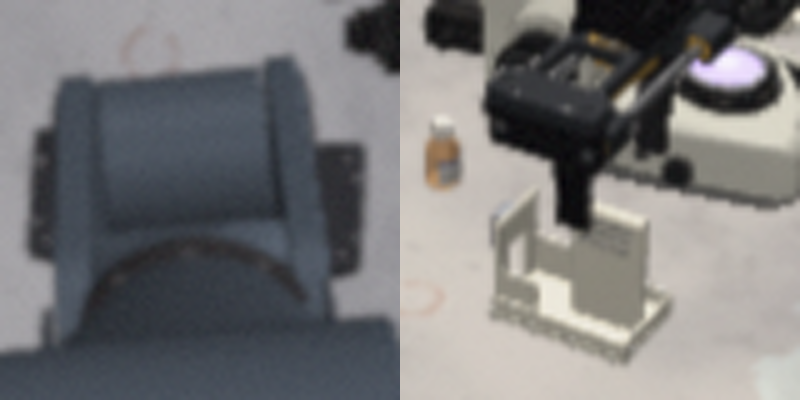

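The open fingers straddle the fin, as seen on the right at (575,200). I'll descend and grip.

Call:
drive_tool:
  deltas: "87 0 0 -30 0; 87 0 0 -50 0; 87 0 0 -50 0; 0 0 0 -50 0; 0 0 0 -50 0; 0 0 0 -50 0; 0 0 0 -50 0; 0 0 0 -50 0; 0 0 0 -50 0; 0 0 0 -50 0"

```text
time_s: 2.8
position: [0.4225, 0.1563, 0.0556]
tcp_rot: [[-0.999, 0.042, 0.0], [0.042, 0.999, -0.0], [-0.0, -0.0, -1.0]]
force: [-0.7, -0.2, 0.5]
opening: 0.446
grasp_force: 0.0
```

Call:
drive_tool:
  deltas: "0 0 0 0 0; 0 0 0 0 0; 0 0 0 0 0; 0 0 0 0 0; 0 0 0 0 0; 0 0 0 0 0; 0 0 0 0 0; 0 0 0 0 0; 0 0 0 0 0; 0 0 0 0 0"

```text
time_s: 3.8
position: [0.4224, 0.1563, 0.0555]
tcp_rot: [[-0.999, 0.042, -0.0], [0.042, 0.999, -0.0], [0.0, -0.0, -1.0]]
force: [-0.2, -0.3, -2.2]
opening: 0.137
grasp_force: 29.9
```

Gripped at 11.9 mm. I'll lift and go to a staging point in front of the slot.

Call:
drive_tool:
  deltas: "0 0 0 25 0; 0 0 0 55 0; 0 0 0 78 0; 0 15 40 78 0.1; 0 30 80 78 0.2; 0 45 120 78 0.3; 0 58 152 78 0.358; 0 66 173 78 0.358; 0 66 173 78 0.358; 0 66 173 78 0.358; 0 66 173 78 0.358; 0 66 173 78 0.358"

```text
time_s: 5.0
position: [0.4877, 0.3281, 0.1334]
tcp_rot: [[-0.951, -0.31, -0.001], [-0.31, 0.951, -0.001], [0.002, -0.0, -1.0]]
force: [-0.1, -0.4, -1.8]
opening: 0.139
grasp_force: 30.0
```

```bash
python3 - <<'E'
from h import *
s=bot.read_state();print(s["time_s"],s["position"],s["tcp_rot"],s["force"],s["opening"])
c=np.zeros((560,800,3),np.uint8)
for n,P,k in(("top",(.57,.36,.12),0),("scene",(.55,.35,.12),1)):
    im=imaging.capture(n)[:,:,::-1];cv2.imwrite(f"pics/{n}1.png",im);u,v=proj(n,P)[0].astype(int);print(n,u,v)
    w=im[v-42:v+42,u-30:u+30];w=cv2.resize(w,(400,560),interpolation=cv2.INTER_CUBIC);c[:,k*400:k*400+400]=w
cv2.imwrite("pics/g2.png",c)
E
```

```text
5.0 [0.48773741 0.32813922 0.1333576 ] [[-9.50754064e-01 -3.09943264e-01 -1.37256402e-03]
 [-3.09942434e-01  9.50755000e-01 -7.86402858e-04]
 [ 1.54871237e-03 -3.22259881e-04 -9.99998749e-01]] [-0.07152189 -0.4214371  -1.77206649] 0.1393678847223453
top 215 178
scene 222 227
```

View pics/g2.png

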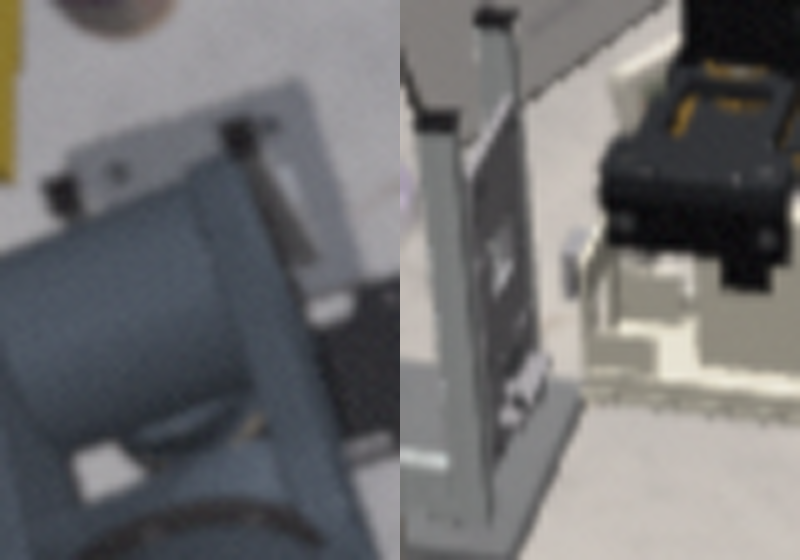

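Hook and slot look level: slot at about (500,235–295), hook at (575,235–300). I'll close in gently.

Call:
drive_tool:
  deltas: "0 10 4 0 0; 0 20 7 0 0; 0 23 8 0.5 0; 0 23 8 0.5 0; 0 23 8 0.5 0"

```text
time_s: 5.6
position: [0.5112, 0.3373, 0.1338]
tcp_rot: [[-0.95, -0.311, -0.001], [-0.311, 0.95, -0.0], [0.001, -0.0, -1.0]]
force: [0.6, 0.0, -2.2]
opening: 0.133
grasp_force: 30.0
```

Call:
drive_tool:
  deltas: "0 1 0.3 0 0; 0 2 0.6 0 0; 0 3 1 0 0; 0 4 1.3 0 0; 0 4 1.3 0 0; 0 4 1.3 0 0"

```text
time_s: 6.2
position: [0.5154, 0.3387, 0.1341]
tcp_rot: [[-0.95, -0.311, -0.0], [-0.311, 0.95, 0.0], [0.0, 0.0, -1.0]]
force: [-0.4, 0.7, -2.1]
opening: 0.135
grasp_force: 30.0
```

Call:
drive_tool:
  deltas: "0 0.7 0.2 0 0; 0 1.3 0.4 0 0; 0 2 0.6 0 0; 0 2 0.6 0 0"

```text
time_s: 6.6
position: [0.5176, 0.3393, 0.1341]
tcp_rot: [[-0.95, -0.311, 0.0], [-0.311, 0.95, 0.0], [-0.0, -0.0, -1.0]]
force: [-0.1, 0.8, -2.1]
opening: 0.138
grasp_force: 30.0
```

Call:
drive_tool:
  deltas: "0 0.7 0.2 0 0; 0 1.3 0.4 0 0; 0 2 0.6 0 0; 0 2 0.6 0 0"

```text
time_s: 7.0
position: [0.5196, 0.3399, 0.1341]
tcp_rot: [[-0.95, -0.311, 0.0], [-0.311, 0.95, 0.0], [-0.0, -0.0, -1.0]]
force: [0.1, -0.9, -1.9]
opening: 0.138
grasp_force: 30.0
```

Call:
drive_tool:
  deltas: "0 0.7 0.2 0 0; 0 1.3 0.4 0 0; 0 2 0.6 0 0; 0 2 0.6 0 0"

```text
time_s: 7.4
position: [0.5216, 0.3405, 0.1341]
tcp_rot: [[-0.95, -0.311, 0.0], [-0.311, 0.95, 0.0], [-0.0, 0.0, -1.0]]
force: [-1.1, -0.6, -1.3]
opening: 0.135
grasp_force: 30.0
```

Call:
drive_tool:
  deltas: "0 0.7 0.2 0 0; 0 1.3 0.4 0 0; 0 2 0.6 0 0; 0 2 0.6 0 0"

```text
time_s: 7.8
position: [0.5236, 0.3411, 0.1341]
tcp_rot: [[-0.95, -0.311, 0.0], [-0.311, 0.95, 0.0], [-0.0, 0.0, -1.0]]
force: [0.6, -0.7, -2.1]
opening: 0.138
grasp_force: 30.0
```

Call:
drive_tool:
  deltas: "0 0.7 0.2 0 0; 0 1.3 0.4 0 0; 0 2 0.6 0 0; 0 2 0.6 0 0"

```text
time_s: 8.2
position: [0.5256, 0.3417, 0.134]
tcp_rot: [[-0.95, -0.311, 0.0], [-0.311, 0.95, 0.0], [-0.0, 0.0, -1.0]]
force: [0.8, 0.8, -1.4]
opening: 0.135
grasp_force: 30.0
```

Call:
drive_tool:
  deltas: "0 0.5 0.15 0 0; 0 1 0.3 0 0; 0 1.5 0.5 0 0; 0 1.5 0.5 0 0"

```text
time_s: 8.6
position: [0.5264, 0.3419, 0.1339]
tcp_rot: [[-0.95, -0.311, -0.001], [-0.311, 0.95, -0.001], [0.001, -0.0, -1.0]]
force: [-2.0, -0.6, -1.4]
opening: 0.133
grasp_force: 30.0
```

The back plate has met the face at −70 mm, as expected, so the hook is through. Now down.

Call:
drive_tool:
  deltas: "0 0.4 0.1 -1 0; 0 0.4 0.1 -2 0; 0 0.4 0.1 -3 0; 0 0.4 0.1 -4 0; 0 0.4 0.1 -5 0; 0 0.4 0.1 -5 0"

```text
time_s: 9.2
position: [0.5264, 0.3421, 0.1294]
tcp_rot: [[-0.95, -0.311, -0.002], [-0.311, 0.95, -0.0], [0.002, 0.0, -1.0]]
force: [-5.3, -1.8, 3.1]
opening: 0.132
grasp_force: 30.0
```

Call:
drive_tool:
  deltas: "0 0 0 -1 0; 0 0 0 -2 0; 0 0 0 -3 0; 0 0 0 -4 0; 0 0 0 -4 0"

```text
time_s: 9.7
position: [0.5263, 0.3421, 0.1257]
tcp_rot: [[-0.95, -0.311, -0.002], [-0.311, 0.95, -0.001], [0.002, 0.0, -1.0]]
force: [-6.0, -2.1, 5.6]
opening: 0.132
grasp_force: 30.0
```

Call:
drive_tool:
  deltas: "0 0 0 -1 0; 0 0 0 -2 0; 0 0 0 -3 0; 0 0 0 -4 0; 0 0 0 -4 0"

```text
time_s: 10.2
position: [0.5263, 0.3419, 0.1205]
tcp_rot: [[-0.95, -0.311, -0.002], [-0.311, 0.95, -0.001], [0.003, -0.0, -1.0]]
force: [-4.6, -0.5, 0.3]
opening: 0.137
grasp_force: 30.0
```

Call:
drive_tool:
  deltas: "0 0 0 -1 0; 0 0 0 -2 0; 0 0 0 -3 0; 0 0 0 -3 0"

```text
time_s: 10.6
position: [0.5268, 0.342, 0.1177]
tcp_rot: [[-0.95, -0.311, -0.001], [-0.311, 0.95, -0.001], [0.001, -0.0, -1.0]]
force: [-4.6, -1.7, 0.6]
opening: 0.134
grasp_force: 30.0
```

Call:
drive_tool:
  deltas: "0 0 0 -0.7 0; 0 0 0 -1.5 0; 0 0 0 -2 0; 0 0 0 -2 0"

```text
time_s: 11.0
position: [0.5268, 0.342, 0.1163]
tcp_rot: [[-0.95, -0.311, -0.001], [-0.311, 0.95, -0.001], [0.001, -0.0, -1.0]]
force: [-6.1, -2.9, 2.5]
opening: 0.134
grasp_force: 30.0
```

Call:
drive_tool:
  deltas: "0 0 0 -0.5 0; 0 0 0 -1 0; 0 0 0 -1.5 0; 0 0 0 -1.5 0"

```text
time_s: 11.4
position: [0.5268, 0.3421, 0.1149]
tcp_rot: [[-0.95, -0.311, -0.001], [-0.311, 0.95, -0.0], [0.001, -0.0, -1.0]]
force: [-6.7, -1.1, 3.8]
opening: 0.137
grasp_force: 30.0
```

Call:
drive_tool:
  deltas: "0 0 0 -0.5 0; 0 0 0 -1 0; 0 0 0 -1.5 0; 0 0 0 -1.5 0"

```text
time_s: 11.8
position: [0.5269, 0.342, 0.1146]
tcp_rot: [[-0.95, -0.312, -0.0], [-0.312, 0.95, -0.001], [0.0, -0.0, -1.0]]
force: [-6.9, -2.5, 9.3]
opening: 0.137
grasp_force: 30.0
```

Call:
drive_tool:
  deltas: "0 0 0 -0.5 0; 0 0 0 -1 0; 0 0 0 -1 0"

```text
time_s: 12.1
position: [0.5268, 0.3419, 0.1144]
tcp_rot: [[-0.95, -0.312, -0.0], [-0.312, 0.95, -0.001], [0.0, -0.001, -1.0]]
force: [-9.2, -3.9, 13.2]
opening: 0.138
grasp_force: 30.0
```

A hard stop at z≈114.5, with the latch force peak already passed. I'll press slightly more, relax, then tug up a little to check the latch.

Call:
drive_tool:
  deltas: "0 0 0 -1 0; 0 0 0 -1.5 0; 0 0 0 -1.5 0; 0 0 0 -1.5 0"

```text
time_s: 12.5
position: [0.5261, 0.3417, 0.1132]
tcp_rot: [[-0.95, -0.312, -0.002], [-0.312, 0.95, -0.001], [0.002, -0.001, -1.0]]
force: [-10.1, -4.4, 15.2]
opening: 0.139
grasp_force: 30.0
```

Call:
drive_tool:
  deltas: "0 -0.5 -0.2 2 0; 0 -1 -0.3 4 0; 0 -1.2 -0.4 6 0; 0 -1.2 -0.4 6.5 0; 0 -1.2 -0.4 6.5 0"

```text
time_s: 13.0
position: [0.527, 0.3422, 0.1164]
tcp_rot: [[-0.95, -0.311, 0.001], [-0.311, 0.95, 0.001], [-0.001, 0.0, -1.0]]
force: [-0.4, 0.3, -6.9]
opening: 0.136
grasp_force: 30.0
```

Call:
drive_tool:
  deltas: "0 0 0 -1 0; 0 0 0 -2 0; 0 0 0 -3 0; 0 0 0 -4 0; 0 0 0 -5 0; 0 0 0 -5 0"

```text
time_s: 13.6
position: [0.5266, 0.3419, 0.1139]
tcp_rot: [[-0.95, -0.311, 0.002], [-0.311, 0.95, 0.0], [-0.002, -0.0, -1.0]]
force: [-3.5, -1.4, 5.7]
opening: 0.135
grasp_force: 30.0
```

Call:
drive_tool:
  deltas: "0 0 0 1 0; 0 0 0 2 0; 0 0 0 2 0; 0 0 0 2 0"

```text
time_s: 14.0
position: [0.5267, 0.342, 0.1143]
tcp_rot: [[-0.95, -0.311, 0.001], [-0.311, 0.95, 0.0], [-0.001, 0.0, -1.0]]
force: [-0.6, -0.4, 1.4]
opening: 0.131
grasp_force: 30.0
```

```bash
python3 - <<'E'
from h import *
im=imaging.capture("scene")[:,:,::-1];u,v=proj("scene",(.57,.36,.10))[0].astype(int);print(u,v)
w=im[v-42:v+42,u-40:u+50];cv2.imwrite("pics/g3.png",cv2.resize(w,None,fx=7,fy=7,interpolation=cv2.INTER_CUBIC))
E
```

```text
214 232
```

View pics/g3.png

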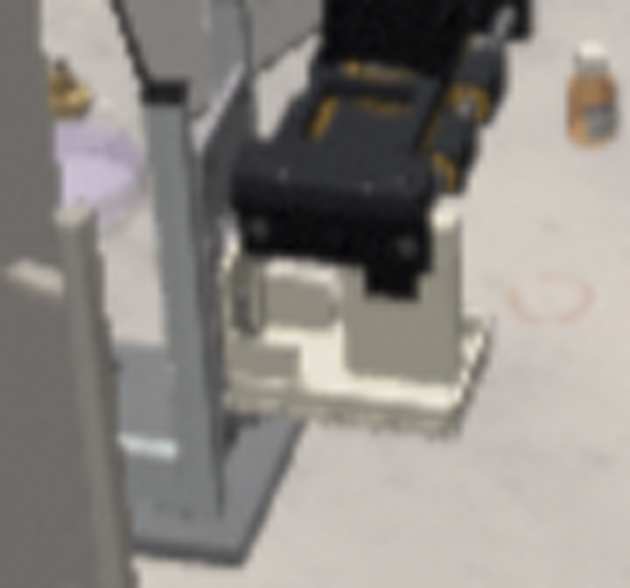

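The shelf hangs against the strip with its floor level, around (350,410). Releasing and backing off upward.

Call:
drive_tool:
  deltas: "20 0 0 0 0; 40 0 0 0 0; 60 0 0 0 0; 60 0 0 0 0; 60 0 0 0 0; 60 0 0 0 0; 60 0 0 0 0"

```text
time_s: 14.75
position: [0.5262, 0.3419, 0.114]
tcp_rot: [[-0.95, -0.311, 0.0], [-0.311, 0.95, 0.0], [-0.0, -0.0, -1.0]]
force: [0.4, -0.1, -0.8]
opening: 0.656
grasp_force: 0.0
```

Call:
drive_tool:
  deltas: "60 0 0 20 0; 60 0 0 45 0; 60 0 0 75 0; 60 -40 -10 110 0; 60 -85 -30 120 0; 60 -120 -40 120 0; 60 -130 -60 120 0; 60 -130 -100 120 0; 60 -130 -140 120 0; 60 -130 -180 120 0; 60 -130 -220 120 0; 60 -130 -220 120 0"

```text
time_s: 15.95
position: [0.3963, 0.1184, 0.2343]
tcp_rot: [[-0.952, -0.306, 0.0], [-0.306, 0.952, -0.001], [0.0, -0.001, -1.0]]
force: [0.5, 0.5, -0.4]
opening: 0.688
grasp_force: 0.0
```

```bash
python3 - <<'E'
from h import *
s=bot.read_state();print(s["time_s"],s["position"],s["force"],s["opening"])
c=np.zeros((560,800,3),np.uint8)
for n,P,k in(("top",(.55,.35,.12),0),("scene",(.55,.35,.10),1)):
    im=imaging.capture(n)[:,:,::-1];u,v=proj(n,P)[0].astype(int);print(n,u,v)
    c[:,k*400:k*400+400]=cv2.resize(im[v-42:v+42,u-30:u+30],(400,560),interpolation=cv2.INTER_CUBIC)
cv2.imwrite("pics/g4.png",c)
E
```

```text
15.95 [0.39625882 0.11835063 0.23427276] [ 0.45899612  0.4719441  -0.36178371] 0.688237916328256
top 217 184
scene 222 232
```

View pics/g4.png

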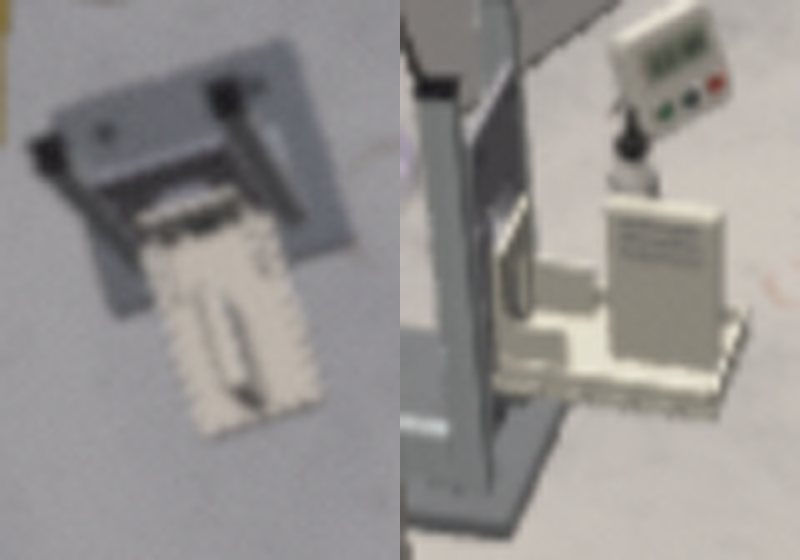

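The shelf hangs on the strip with the gripper clear. A last check compares the predicted home corners with the picture.

```bash
python3 - <<'E'
from h import *
t=np.radians(18.1);c,s=np.cos(t),np.sin(t)
for dz in(0,-4):
 for nm,a in(("finRearTop",(-45,6,148)),("finFrontTop",(-95,6,148)),("floorFrontL top",(-100,32,64)),("floorFrontR top",(-100,-32,64)),("floorRearL top",(0,32,64)),("plateTopL",(-4,24,127))):
  x,y,z=a;u,v=proj("scene",np.array([593.3+c*x-s*y,363.4+s*x+c*y,z+dz])/1000)[0]
  print(dz,nm,round((u-192)*6.667+400),round((v-190)*6.667))
E
```

```text
0 finRearTop 595 201
0 finFrontTop 709 215
0 floorFrontL top 712 409
0 floorFrontR top 747 319
0 floorRearL top 489 380
0 plateTopL 493 254
-4 finRearTop 595 209
-4 finFrontTop 709 223
-4 floorFrontL top 712 416
-4 floorFrontR top 747 326
-4 floorRearL top 489 387
-4 plateTopL 493 262
```

The geometry agrees and the shelf is level. As a check on height that doesn't depend on the grip, I'll touch the fin top with closed fingers, expecting z≈148 if it is home.

Call:
drive_tool:
  deltas: "0 0 40 0 0; 0 0 80 0 0; 0 0 120 0 0; 0 0 160 0 0; 0 40 190 0 0; 0 90 212 0 0; 0 137 226 0 0; 0 137 226 -30 0; 0 137 226 -60 0; 0 137 226 -76 0; 0 137 226 -76 0; 0 137 226 -76 0"

```text
time_s: 17.25
position: [0.5326, 0.3493, 0.158]
tcp_rot: [[-0.95, -0.313, -0.0], [-0.313, 0.95, 0.0], [0.0, 0.0, -1.0]]
force: [1.0, -0.1, -0.2]
opening: 0.003
grasp_force: 0.0
```

Call:
drive_tool:
  deltas: "0 0 0 0 0; 0 0 0 0 0; 0 0 0 -2 0; 0 0 0 -4 0; 0 0 0 -5 0; 0 0 0 -5 0; 0 0 0 -5 0; 0 0 0 -5 0"

```text
time_s: 18.05
position: [0.5332, 0.3478, 0.153]
tcp_rot: [[-0.95, -0.311, 0.0], [-0.311, 0.95, 0.0], [-0.0, 0.0, -1.0]]
force: [0.0, 0.7, 0.5]
opening: 0.003
grasp_force: 0.0
```

Call:
drive_tool:
  deltas: "0 1 -3.5 0 0; 0 1 -3.5 -1 0; 0 1 -3.5 -2 0; 0 1 -3.5 -3 0; 0 1 -3.5 -3 0"

```text
time_s: 18.55
position: [0.534, 0.3443, 0.1498]
tcp_rot: [[-0.95, -0.311, -0.0], [-0.311, 0.95, -0.0], [0.0, -0.0, -1.0]]
force: [-0.2, -1.1, 0.2]
opening: 0.006
grasp_force: 0.0
```

Call:
drive_tool:
  deltas: "0 0 0 -0.5 0; 0 0 0 -1 0; 0 0 0 -1.5 0; 0 0 0 -2 0; 0 0 0 -2 0"

```text
time_s: 19.05
position: [0.5341, 0.3443, 0.148]
tcp_rot: [[-0.95, -0.311, -0.0], [-0.311, 0.95, -0.0], [0.0, -0.0, -1.0]]
force: [0.1, -0.5, 0.3]
opening: 0.008
grasp_force: 0.0
```

Call:
drive_tool:
  deltas: "0 0 0 -0.5 0; 0 0 0 -1 0; 0 0 0 -1.5 0; 0 0 0 -1.5 0; 0 0 0 -1.5 0"

```text
time_s: 19.55
position: [0.5342, 0.3444, 0.1471]
tcp_rot: [[-0.95, -0.311, 0.0], [-0.311, 0.95, 0.0], [-0.0, -0.0, -1.0]]
force: [-1.9, -0.5, 4.3]
opening: 0.005
grasp_force: 2.2
```

Call:
drive_tool:
  deltas: "0 0 0 -1 0; 0 0 0 -2 0; 0 0 0 -2 0; 0 0 0 -2 0"

```text
time_s: 19.95
position: [0.5341, 0.3444, 0.1468]
tcp_rot: [[-0.95, -0.311, 0.001], [-0.311, 0.95, 0.0], [-0.001, -0.0, -1.0]]
force: [-4.5, -1.5, 12.7]
opening: 0.009
grasp_force: 6.5
```

Call:
drive_tool:
  deltas: "0 0 0 10 0; 0 0 0 40 0; 0 0 0 80 0; 0 -40 -14 90 0; 0 -85 -30 90 0; 0 -125 -60 90 0; 0 -125 -100 90 0; 0 -125 -140 90 0; 0 -125 -180 90 0; 0 -125 -180 90 0; 0 -125 -180 90 0"

```text
time_s: 21.05
position: [0.4095, 0.1638, 0.2347]
tcp_rot: [[-0.951, -0.308, 0.001], [-0.308, 0.951, 0.001], [-0.001, 0.0, -1.0]]
force: [0.6, 0.5, 0.3]
opening: 0.003
grasp_force: 0.0
```

```bash
python3 - <<'E'
from h import *
im=imaging.capture("scene")[:,:,::-1]
cv2.imwrite("pics/g5.png",cv2.resize(im[190:274,192:272],None,fx=6.667,fy=6.667,interpolation=cv2.INTER_CUBIC))
E
```

```text
(no output)
```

View pics/g5.png

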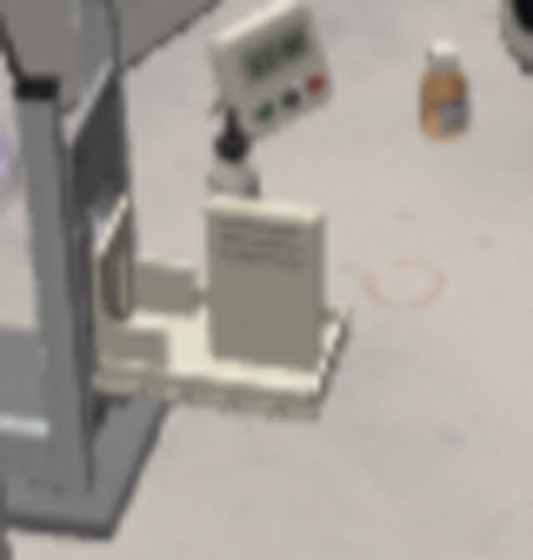

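The fin top met the fingers firmly at 147 mm, so the shelf is home. The picture shows it unchanged and level, with its floor at about (210,390), and the arm is clear.

```bash
python3 -c "
from rig import bot;print(bot.hand_in())"
```

```text
the job is handed in; nothing more can be done
None
```

The shelf hangs on the strip, fully home and level, with the hook through the slot and the gripper clear. The force readings show the latch snapped, and the highest reading was about 19 N; the job is handed in.

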